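# Sweep the blue caps off the sorting tray into the stock bin

### The arm

A 6-joint arm with a two-finger parallel gripper is mounted at the origin on the work surface. World frame = base frame: x ahead of the robot, y to its left, z up, the work surface at z = 0. Lengths are in m, angles in rad, forces in N, time in s.
With the tool pointing down it reaches from about 0.275 to 0.875 m from the base axis. Payload 12.5 kg.
Tool frame: the origin (TCP) lies at the very end of the fingers, on their centre line; the grasp point (between the pads) lies bot.tcp_to_grasp behind it (bot.tcp_to_grasp is the distance from the TCP to the grasp point, in m); z points along the fingers, y is the direction in which the jaws open and shut (so a half turn about z gives the same grasp; the last joint's range is limited). The gripper opens to 85 mm and grips with 20 to 120 N. Pads are 22 mm wide; open, the fingers measure 114 mm over their backs; the gripper's body (76 mm by 85 mm) begins 54 mm behind the grasp point. The pads swing forward as they close: fully open they stand 13 mm farther back than shut.
Start: joints at [1.196, 0.351, 1.652, -0, 1.139, -0.085], TCP at [0.157, 0.527, 0.205] pointing down, gripper open.
Joint ranges: [-2.75, 2.75], [-0.79, 2.1], [0.01, 2.65], [-1.57, 4.71], [0.07, 3.14], [-2.87, 2.87]. Speed limits (rad/s): [2.22, 2.22, 2.79, 3.14, 3.14, 3.14].

### API

Orientations are given as a rotation vector (axis times angle).
In Python, from station import bot, optics gives the robot as it stands.
- The arm moves only by the tool carry_out, never from a script. Its arguments are lists of equal length, an entry for each row: "claw": the finger opening in m, from 0 to 0.0854; "travel": the shift along the tool's x, y, z in m, a list of three; "twist": the turn about the tool's z in degrees. A call has 1 to 20 rows; each row shifts and turns the commanded pose from where the row before left it, along the tool's axes as they then stand; what a row does not reach is not made up. A row lasts 1/8 s, in which the tool goes at most 62.5 mm and 10.7 degrees, less where a joint would pass 70% of its speed; a pose out of reach is approached as far as the arm can. A call with a gripper value outside its range is refused whole. The fingers move at their own pace and stop on an object; "grip_force" is the grip in N (left out, the last holds). Time passes only in rows, so rows that do not move let the fingers close. It gives the time, the measured TCP pose, the force and the opening at its end, in the units of the state.
- bot.get_obs(): the state, without advancing time (a new reading comes with each control period).
- optics.camera(name): name is "scene" or "top"; returns the picture (384x512x3 uint8, blue, green, red); there is no depth.
- optics.camera_model(name): a dict with "camera_matrix" (3x3 intrinsics, pixels), "origin" and "orientation" of the camera in the world. Camera axes: x right, y down, z forward; pixel columns grow to the right and rows downward; lengths in m; the calibration is good to about 2 mm. A picture is of the moment at which its call begins. camera_model takes no time and is no camera call.
- bot.sign_off(): hands the job in, once; it reports no verdict.
The state is a dict: "time_s": time; "joint_pos": joint angles; "qvel": joint speeds; "tau": joint torques, N m; "tool_pos": TCP position; "tcp_rot": TCP orientation; "wrist_force": force on the tool from outside, world axes, zero at the start; "torque": the same for the moment, N m; "gripper_width": opening from 0.0 (shut) to 1.0 (fully open).
Only numpy, scipy, OpenCV 4.12 (cv2) and the standard library are available. Lean on these libraries where they do the work, as an engineer would, in place of code of your own. Each camera call takes 0.05 s, during which the arm holds its last target.

### The job

Three blue ribbed screw caps stand on the steel sorting tray at the plumbing counter, among a white cap and a brass plug. With the fingertips, gently sweep the three blue caps across the tray and over its open front edge so that all three drop into the red stock bin below; only push them, never grip them or lift them. Leave the white cap and the brass plug standing where they are, and do not shift the bin or the other goods on the counter.

Things in the scene. Friction and masses are not known exactly. Their poses are not given: they have to be found in the camera images.
- tray: Fixed steel sorting tray on a stand, flat deck 220 (its x) by 390 (its y), 75 mm above the counter. Origin: on the counter below the middle of its open front edge; +x runs from the edge back over the deck, away from the robot (yawed up to 12 deg), z up. Upstands 16 mm high at both sides (inside at y +-192) and the back (inside at x 217); the front edge (x = 0, full width) has no lip above the deck
- tray_edge (a point): middle of the tray's open front edge, on the deck's upper surface (75 mm above the counter); axes as the tray's
- bin: Red open stock bin, loose, 0.6 kg, 110 (its x) by 370 (its y) by 58 mm high, walls 3 mm, standing on the counter in front of the tray along its whole open edge, its back wall just under the edge; whatever leaves the edge drops into it. Origin: centre of its underside; axes parallel to the tray's
- blue_cap_1: Blue ribbed plastic screw cap for pipe ends, closed top, standing on its wide face on the tray: 44 mm in diameter (46 over the ribs), 38 above 18 mm height, 27 mm high, 30 to 56 g; slides freely. Origin: centre of its underside. Starts with its centre 55 to 115 mm behind the open edge in one of five places abreast, about 68 mm apart, nothing between it and the edge
- blue_cap_2: Blue ribbed plastic screw cap for pipe ends, closed top, standing on its wide face on the tray: 44 mm in diameter (46 over the ribs), 38 above 18 mm height, 27 mm high, 30 to 56 g; slides freely. Origin: centre of its underside. Starts with its centre 55 to 115 mm behind the open edge in one of five places abreast, about 68 mm apart, nothing between it and the edge
- blue_cap_3: Blue ribbed plastic screw cap for pipe ends, closed top, standing on its wide face on the tray: 44 mm in diameter (46 over the ribs), 38 above 18 mm height, 27 mm high, 30 to 56 g; slides freely. Origin: centre of its underside. Starts with its centre 55 to 115 mm behind the open edge in one of five places abreast, about 68 mm apart, nothing between it and the edge
- white_cap: White plastic siphon cap, closed top, 45 mm in diameter (46.6 over its grips), 20 mm high, 25 g, standing on the tray in another of the five places; it stays there. Origin: centre of its underside
- brass_plug: Brass hexagon plug, 43 mm across corners, 12 mm high, with a threaded stub 31 mm in diameter rising to 28 mm, 120 g, standing on the tray in another of the five places; it stays there. Origin: centre of its underside
- tee: Black T-shaped pipe fitting with three blue caps, lying on the counter to the right of the tray, 120 by 80 mm, 48 mm high; not part of the job. Origin: under the middle of its run, at counter level; x along the run, y along the branch
- seal_tape: Blue spool of sealing tape (dark hub, white tape between the rims) lying on the counter to the right, 58 mm in diameter, 15 mm high; not part of the job. Origin: centre of its underside
- ball_valve: Brass ball valve with a red lever, lying on the counter to the left of the tray, body 62 mm long, lever reaching 75 mm out along its x at 50 mm height; not part of the job. Origin: under its middle, at counter level
- carton: Small cardboard carton, 90 by 130 by 70 mm high, 0.7 kg, on the counter at the far left; not part of the job. Origin: centre of its underside
Not all that is in view belongs to the job. What is shaped like the blue_cap_3 but black is not meant. Leave any black look-alike of the blue_cap_2 alone.

How it is judged:
At the end, for the whole second after the job is handed in: All three blue caps rest inside the red bin (origins within its 110 x 370 mm outline, under 58 mm above its underside, slower than 30 mm/s); white cap and brass plug stand upright within 20 mm of their starts; bin, T-fitting, valve, tape and carton are within 20 mm of theirs (x of blue_cap_1 in the frame of bin between -0.055 and 0.055 m and y of blue_cap_1 in the frame of bin between -0.185 and 0.185 m and z of blue_cap_1 in the frame of bin between -0.002 and 0.058 m and linear speed of each of blue_cap_1, blue_cap_2, blue_cap_3 below 0.03 m/s and x of blue_cap_2 in the frame of bin between -0.055 and 0.055 m and y of blue_cap_2 in the frame of bin between -0.185 and 0.185 m and z of blue_cap_2 in the frame of bin between -0.002 and 0.058 m and x of blue_cap_3 in the frame of bin between -0.055 and 0.055 m and y of blue_cap_3 in the frame of bin between -0.185 and 0.185 m and z of blue_cap_3 in the frame of bin between -0.002 and 0.058 m and distance of each of white_cap, brass_plug, tee, ball_valve, seal_tape, carton, bin from where it was at the start of the episode below 0.02 m and angle between each of white_cap, brass_plug's own z axis and vertical below 0.2 rad); the robot touches nothing.
It fails at once if a blue cap is lifted (its underside more than 25 mm above the tray's deck) (height (world z) of any of blue_cap_1, blue_cap_2, blue_cap_3 above 0.1 m).
It fails at once if a blue cap is gripped or pressed hard (more than 15 N from the fingers) (contact force between the fingers and blue_cap_1 above 15 N or contact force between the fingers and blue_cap_2 above 15 N or contact force between the fingers and blue_cap_3 above 15 N).
It fails at once if the white cap or the brass plug is shifted by more than 20 mm (distance of any of white_cap, brass_plug from where it was at the start of the episode above 0.02 m).
It fails at once if the bin or other goods on the counter are shifted by more than 20 mm (distance of any of tee, ball_valve, seal_tape, carton, bin from where it was at the start of the episode above 0.02 m).
It also fails if it takes over 53 s, if anything falls off the work surface, if the arm or the gripper's body presses on something with over 40 N, if the wrist force passes 120 N, or if a joint passes its speed limit or range.

## Working session

There is one attempt and no reset: what is moved stays moved. The work goes in short steps, Python scripts to look and compute and a tool call to move; the robot and the scene stay as the last step left them, time stands still between calls to the robot, and variables do not carry over. Pictures are saved under pics/ and viewed, and the job is handed in when it is done.

Besides the shell and the picture viewer there is one more tool, called after ">>>" as a command line: name --pt "numbers of a row" for each row, then --argument value for the rest. carry_out: Moves the arm, as the interface text tells. Its arguments: {"type":"object","properties":{"claw":{"type":"array"},"travel":{"type":"array"},"twist":{"type":"array"},"grip_force":{"type":"number"}},"required":["claw","travel","twist"]}

```bash
mkdir -p pics; ls; python3 - <<'E'
from station import bot, optics
import cv2
for n in("scene","top"):
    cv2.imwrite(f"pics/{n}0.png",optics.camera(n)); print(optics.camera_model(n))
print(bot.get_obs(),bot.tcp_to_grasp)
E
```

```text
pics
{'camera_matrix': array([[472.1939667 ,   0.        , 253.62959751],
       [  0.        , 472.1939667 , 191.98090516],
       [  0.        ,   0.        ,   1.        ]]), 'origin': array([1.24079522, 0.29737353, 1.13072679]), 'orientation': array([-1.48356502, -2.22550839,  0.73440905])}
{'camera_matrix': array([[498.33444092,   0.        , 250.5495477 ],
       [  0.        , 498.33444092, 198.45451739],
       [  0.        ,   0.        ,   1.        ]]), 'origin': array([0.16334245, 0.01393719, 1.73541829]), 'orientation': array([-2.12304389,  2.10805291, -0.21106787])}
{'time_s': 0.1, 'joint_pos': array([ 1.19639830e+00,  3.51199129e-01,  1.65232675e+00,  8.59600868e-06,
        1.13910599e+00, -8.46360999e-02]), 'qvel': array([-0.00044024,  0.00017749, -0.00364156,  0.00083469,  0.00145805,
        0.00081435]), 'tau': array([-3.25677565e-04, -5.06834364e+01, -2.91874784e+01, -1.52526641e-04,
        2.67993346e-03, -2.49963983e-05]), 'tool_pos': array([0.1570262 , 0.52678277, 0.20411576]), 'tcp_rot': array([-4.53536612e-01, -3.10843581e+00,  1.58668130e-03]), 'wrist_force': array([-0.3991625 ,  0.74055063,  0.66251344]), 'torque': array([ 0.01463414, -0.01566381, -0.03781659]), 'gripper_width': 1.0010362417584346} 0.0187
```

View pics/scene0.png

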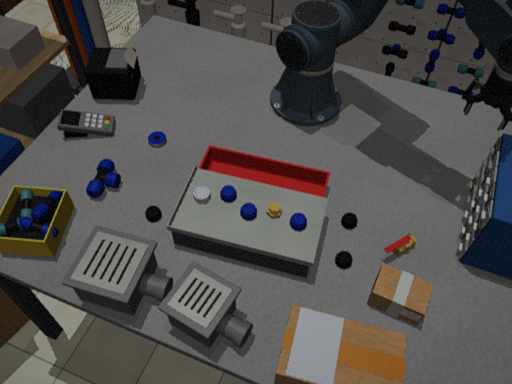

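View pics/top0.png

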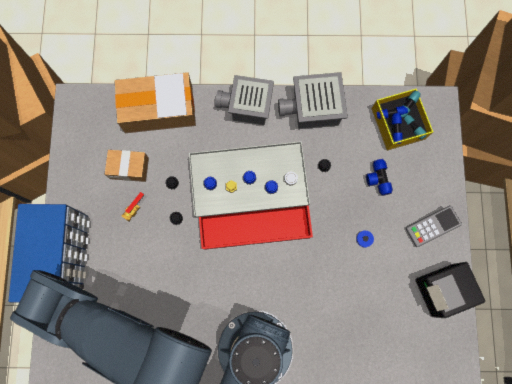

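Candidates for the caps in the top view are the blue discs on the tray at (210,183), (249,177) and (271,187). Not meant are the black look-alikes at (172,183), (176,218) and (324,165), the tee's blue caps at (380,177), the tape at (365,239) and the box contents at (403,120). On the tray, the white cap at (291,178) and the brass plug at (231,186) stay. I'll measure these next and check them in a close crop.

```bash
cat > h.py <<'E'
import numpy as np,cv2
from scipy.spatial.transform import Rotation as R
from station import bot, optics
def ray(n,px,z):
    m=optics.camera_model(n);d=np.linalg.inv(m["camera_matrix"])@[px[0],px[1],1]
    d=R.from_rotvec(m["orientation"]).as_matrix()@d;o=np.array(m["origin"])
    return o+d*(z-o[2])/d[2]
def blobs(mask,amin):
    n,l,s,c=cv2.connectedComponentsWithStats(mask.astype(np.uint8))
    return [(c[i],s[i,4],s[i]) for i in range(1,n) if s[i,4]>=amin]
def masks(im):
    h=cv2.cvtColor(im,cv2.COLOR_BGR2HSV);H,S,V=h[...,0],h[...,1],h[...,2]
    return dict(blue=(H>105)&(H<130)&(S>150)&(V>60),brass=(H>15)&(H<32)&(S>120)&(V>90),red=((H<6)|(H>174))&(S>180)&(V>60))
E
python3 - <<'E'
from h import *
for n in("top","scene"):
    im=cv2.imread(f"pics/{n}0.png");M=masks(im)
    for k in M:
        z={'blue':.090,'brass':.098,'red':.058}[k]
        for c,a,s in blobs(M[k],25):print(n,k,c.round(1),a,s[:4],ray(n,c,z)[:2].round(4))
im=cv2.imread("pics/top0.png");cv2.imwrite("pics/crop.png",cv2.resize(im[135:260,180:335],None,fx=5,fy=4.8,interpolation=cv2.INTER_CUBIC))
im=cv2.imread("pics/top0.png")
h=cv2.cvtColor(im,cv2.COLOR_BGR2HSV)
m=masks(im)['red'].astype(np.uint8);m[:190]=0;m[:,:190]=0
m=m[:, :330]
cs,_=cv2.findContours(m,cv2.RETR_EXTERNAL,2);c=max(cs,key=cv2.contourArea)
b=cv2.boxPoints(cv2.minAreaRect(c));print("bin px",b)
for p in b:print(ray("top",p,.058)[:2])
E
```

```text
top blue [398.8 114.4] 183 [392 105  16  19] [ 0.7999 -0.4977]
top blue [385.4 112.7] 38 [383 109   6   9] [ 0.8059 -0.4513]
top blue [397.5 136.1] 73 [393 132  10   9] [ 0.7207 -0.4891]
top blue [376.  171.5] 233 [367 159  20  26] [ 0.5939 -0.4092]
top blue [249.2 176.9] 114 [244 171  12  13] [0.5717 0.0225]
top blue [209.7 182.7] 115 [204 177  12  12] [0.5506 0.1561]
top blue [271.2 186.5] 114 [266 181  12  12] [ 0.5388 -0.0523]
top blue [385. 188.] 134 [378 182  14  13] [ 0.5364 -0.4372]
top blue [ 36.5 244.1] 3745 [  9 204  58  98] [0.338  0.7244]
top blue [364.7 238.4] 185 [357 231  17  16] [ 0.3647 -0.3621]
top brass [500.1  25.5] 184 [491  12  21  30] [ 1.1383 -0.878 ]
top brass [22.6 86.8] 983 [ 0 27 46 98] [0.8903 0.821 ]
top brass [492.5  53.5] 133 [484  40  17  26] [ 1.0285 -0.8407]
top brass [453.4  65.9] 187 [446  51  18  34] [ 0.9798 -0.6979]
top brass [40.1 64.4] 66 [34 56 12 16] [0.9753 0.7671]
top brass [482.8  90.9] 314 [470  64  27  50] [ 0.8858 -0.7941]
top brass [45.5 76.4] 46 [40 71 12 12] [0.9299 0.7439]
top brass [187.5  88.5] 124 [184  73   8  30] [0.8877 0.2
[... 2341 characters left out ...]
e brass [360.  357.8] 1220 [336 320  62  64] [0.8403 0.3994]
scene brass [394.8 333.7] 27 [387 331  14   8] [0.7579 0.4582]
scene brass [368.  340.6] 60 [360 335  16  15] [0.7964 0.4064]
scene brass [398.  346.9] 68 [391 338  15  18] [0.7848 0.4711]
scene brass [397.6 365.3] 38 [393 361  11  11] [0.8247 0.4786]
scene brass [369.5 379.5] 31 [364 374  11  10] [0.877  0.4297]
scene red [267.1 170.7] 2974 [199 146 131  51] [0.3959 0.0103]
scene red [397.5 243.5] 137 [385 236  26  16] [0.4939 0.4192]
bin px [[198.3621  217.12825]
 [308.08243 205.49123]
 [311.4068  236.83562]
 [201.6865  248.47264]]
[0.43740602 0.1947339 ]
[ 0.48040529 -0.17989627]
[ 0.37262727 -0.1894319 ]
[0.3306531  0.18055495]
```

View pics/crop.png

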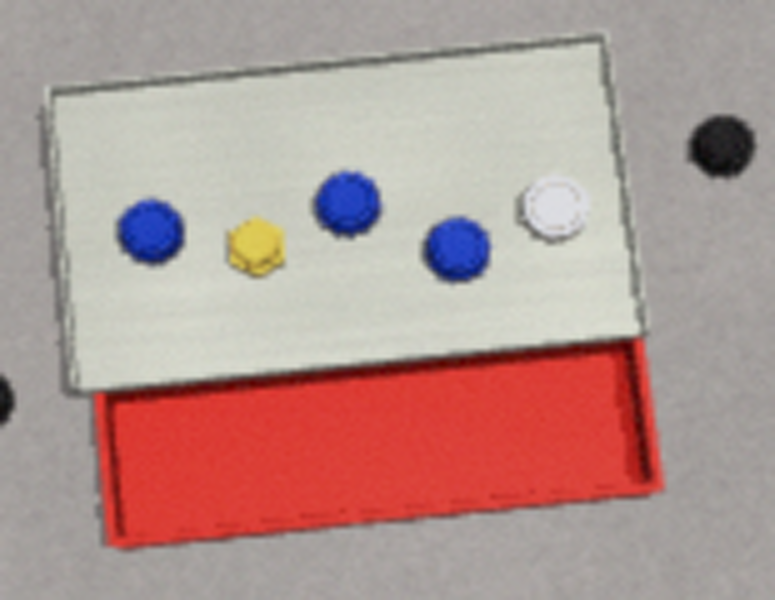

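The crop confirms three blue caps, the brass plug second from left and the white cap far right. Next I'll work in the tray frame.

```bash
cat >> h.py <<'E'
O=np.array([0.459,0.0085]);yaw=np.radians(6.5)
def tr(p,O=O,yaw=yaw):
    d=np.array(p[:2])-O;c,s=np.cos(yaw),np.sin(yaw);return np.array([c*d[0]+s*d[1],-s*d[0]+c*d[1]]).round(4)
E
python3 - <<'E'
from h import *
im=cv2.imread("pics/top0.png");h=cv2.cvtColor(im,cv2.COLOR_BGR2HSV)
m=((h[...,1]<45)&(h[...,2]>165)).astype(np.uint8);m[:140]=0;m[225:]=0;m[:,:185]=0;m[:,315:]=0
n,l,s,c=cv2.connectedComponentsWithStats(m);i=1+np.argmax(s[1:,4]);print(s[i])
m=(l==i).astype(np.uint8)
xs=np.arange(203,302);bot_=[np.where(m[:,x])[0].max()+.5 for x in xs]
P=np.array([ray("top",(x,b),.075)[:2] for x,b in zip(xs,bot_)])
f=np.polyfit(P[:,1],P[:,0],1);print("edge x=%.4f*y+%.4f"%tuple(f),"yaw",np.degrees(-np.arctan(f[0])))
r=cv2.minAreaRect(cv2.findContours(m,0,2)[0][0]);
for q in cv2.boxPoints(r):print("corner",q,ray("top",q,.075)[:2],tr(ray("top",q,.075)))
for nm,a,b in(("A",(209.7,182.7),(298.2,220.2)),("B",(249.2,176.9),(248.1,209.8)),("C",(271.2,186.5),(227.6,192.2)),("plug",(230.8,186),(274.1,208.8)),("white",(291,177.5),(201.5,194))):
    print(nm,tr(ray("top",a,.09)),tr(ray("scene",b,.09)))
o=bot.get_obs();print("tcp",tr(o["tool_pos"]));print(R.from_rotvec(o["tcp_rot"]).as_matrix().round(3))
E
```

```text
[ 191  144  117   72 6154]
edge x=-0.1144*y+0.4621 yaw 6.5280320223554105
corner [188.0071  155.06825] [0.65186076 0.2348259 ] [0.2172 0.203 ]
corner [301.3459  143.34352] [ 0.69695546 -0.15798315] [ 0.2176 -0.1924]
corner [307.6424 204.2094] [ 0.48160546 -0.17650947] [ 0.0015 -0.1864]
corner [194.30359 215.93413] [0.43861361 0.20671777] [0.0022 0.1993]
A [0.1078 0.1363] [0.1047 0.1373]
B [0.1137 0.001 ] [0.11   0.0007]
C [ 0.0725 -0.0695] [ 0.0692 -0.0701]
plug [0.0888 0.0663] [0.0871 0.0669]
white [ 0.0965 -0.14  ] [ 0.0955 -0.137 ]
tcp [-0.2414  0.5491]
[[-0.958  0.286 -0.   ]
 [ 0.286  0.958 -0.001]
 [ 0.    -0.001 -1.   ]]
```

>>> carry_out --claw '[0.02,0.02,0.02,0.02,0.02,0.02,0.02,0.02,0.02,0.02,0.02,0.02,0.02,0.02,0.02,0.02]' --pt "0 0 0" --pt "0 0 0" --pt "0 0 0" --pt "-0.033 -0.0343 0" --pt "-0.033 -0.0343 0" --pt "-0.033 -0.0343 0" --pt "-0.033 -0.0343 0" --pt "-0.033 -0.0343 0" --pt "-0.033 -0.0343 0" --pt "-0.033 -0.0343 0" --pt "-0.033 -0.0343 0" --pt "-0.033 -0.0343 0" --pt "-0.033 -0.0343 0" --pt "-0.033 -0.0343 0" --pt "-0.033 -0.0343 0" --pt "0 0 0" --twist '[-7.7,-7.7,-7.7,0,0,0,0,0,0,0,0,0,0,0,0,0]'

```text
time_s: 2.1
tool_pos: [0.5987, 0.1607, 0.2037]
tcp_rot: [0.173, -3.136, 0.001]
wrist_force: [-0.9, -0.4, -0.3]
gripper_width: 0.234
```

```bash
python3 - <<'E'
from h import *
cv2.imwrite("pics/s1.png",optics.camera("scene"))
o=bot.get_obs();print("tcp",o["tool_pos"],tr(o["tool_pos"]),o["time_s"],o["gripper_width"],o["wrist_force"]);M=R.from_rotvec(o["tcp_rot"]).as_matrix();print(np.degrees(np.arctan2(M[1,0],M[0,0])))
E
```

```text
tcp [0.59748178 0.16192977 0.20380723] [0.155  0.1368] 2.15 0.2335542022859391 [-0.41073133  0.31911764 -0.51998615]
-173.61067767680322
```

View pics/s1.png

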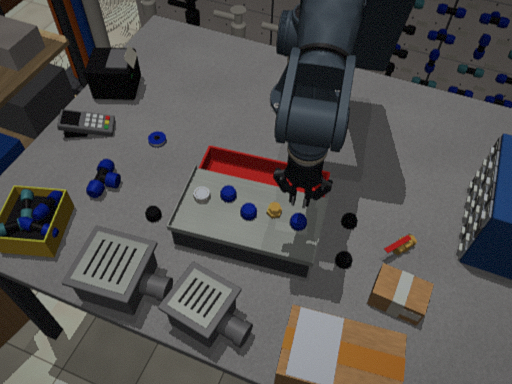

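The gripper is above the left of the tray with its tips near (300,200). I'll lower it to just above cap height and check the clearance.

>>> carry_out --claw '[0.02,0.02,0.02,0.02]' --pt "0 0 0.03" --pt "0 0 0.03" --pt "0 0 0.02" --pt "0 0 0" --twist '[0,0,0,0]'

```text
time_s: 2.65
tool_pos: [0.5956, 0.1635, 0.1233]
tcp_rot: [0.179, -3.133, 0.0]
wrist_force: [-0.1, -0.0, 0.2]
gripper_width: 0.23
```

```bash
python3 - <<'E'
from h import *
im=optics.camera("scene")
m=optics.camera_model("scene")
o=bot.get_obs();print(o["tool_pos"],tr(o["tool_pos"]))
W=R.from_rotvec(m["orientation"]).as_matrix().T
p,_=cv2.projectPoints(o["tool_pos"].reshape(1,3),cv2.Rodrigues(W)[0],-W@m["origin"],m["camera_matrix"],None);print(p)
cv2.imwrite("pics/s2.png",cv2.resize(im[130:280,160:350],None,fx=4,fy=4,interpolation=cv2.INTER_CUBIC))
E
```

```text
[0.59647522 0.16353706 0.12462595] [0.1541 0.1385]
[[[295.61603846 228.32279065]]]
```

View pics/s2.png

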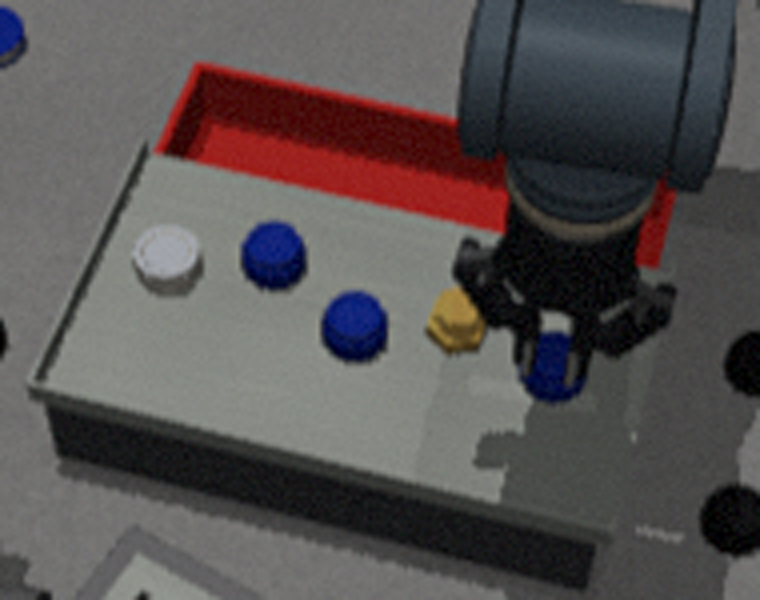

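The tips sit at about crop (552,390), which matches the projected TCP (296,228). They are just behind cap A, clear of the plug. I'll descend to 9 mm above the deck and push slowly.

>>> carry_out --claw '[0.02,0.02,0.02,0.02,0.02,0.02,0.02,0.02,0.02,0.02,0.02,0.02]' --pt "0 0 0.02" --pt "0 0 0.015" --pt "0 0 0.004" --pt "0 0 0" --pt "0.005 0 0" --pt "0.005 0 0" --pt "0.005 0 0" --pt "0.005 0 0" --pt "0.005 0 0" --pt "0.005 0 0" --pt "0.005 0 0" --pt "0.005 0 0" --twist '[0,0,0,0,0,0,0,0,0,0,0,0]'

```text
time_s: 4.2
tool_pos: [0.5571, 0.1583, 0.0856]
tcp_rot: [0.178, -3.137, 0.0]
wrist_force: [0.0, 0.2, -0.8]
gripper_width: 0.236
```

```bash
python3 - <<'E'
from h import *
im=optics.camera("scene")
o=bot.get_obs();print(o["tool_pos"],tr(o["tool_pos"]),o["gripper_width"],o["wrist_force"])
for c,a,s in blobs(masks(im)['blue'],25):
    if 200<c[0]<330: print(c,a,tr(ray("scene",c,.09)))
cv2.imwrite("pics/s3.png",cv2.resize(im[130:280,160:350],None,fx=4,fy=4,interpolation=cv2.INTER_CUBIC))
im=optics.camera("top")
for c,a,s in blobs(masks(im)['blue'],25):
    if 200<c[0]<310: print(c,a,tr(ray("top",c,.09)))
E
```

```text
[0.55654159 0.15831821 0.08551636] [0.1139 0.1378] 0.23573828203605637 [-0.66042817 -0.5233394   0.41825663]
[227.71974522 192.21656051] 157 [ 0.0692 -0.0698]
[248.26744186 210.00581395] 172 [0.1106 0.0013]
[298.30985915 218.28169014] 71 [0.0987 0.1363]
[249.16666667 176.92982456] 114 [0.1136 0.0011]
[271.16964286 186.52678571] 112 [ 0.0724 -0.0694]
```

View pics/s3.png

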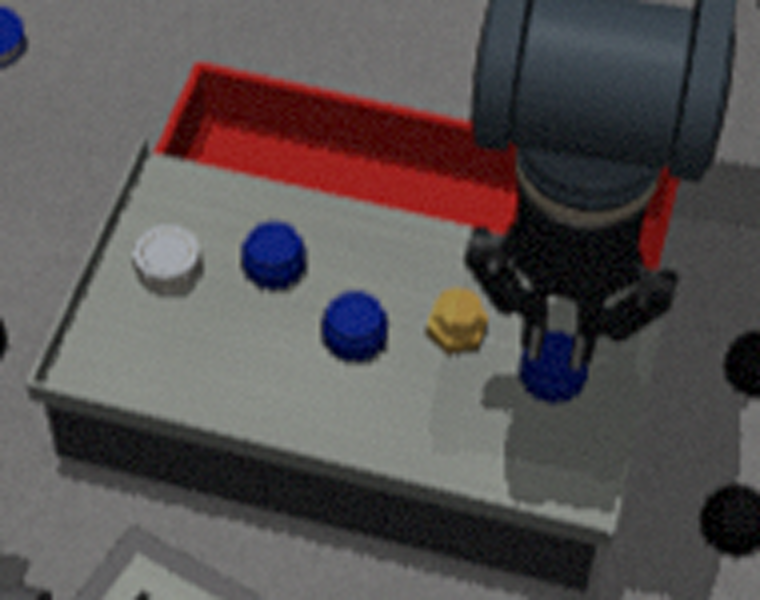

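```bash
python3 - <<'E'
from h import *
im=optics.camera("scene")
m=optics.camera_model("scene")
o=bot.get_obs();print(o["time_s"],o["tool_pos"])
W=R.from_rotvec(m["orientation"]).as_matrix().T
def pj(x):return cv2.projectPoints(np.array(x).reshape(1,3),cv2.Rodrigues(W)[0],-W@m["origin"],m["camera_matrix"],None)[0].ravel()
print(pj(o["tool_pos"]))
c=im[180:250,260:340];c=cv2.resize(c,None,fx=8,fy=8,interpolation=cv2.INTER_CUBIC)
c=cv2.convertScaleAbs(c,alpha=2,beta=10)
p=(pj(o["tool_pos"])-[260,180])*8;cv2.circle(c,tuple(int(v) for v in p),4,(0,255,0),1)
cv2.imwrite("pics/s4.png",c)
im=optics.camera("top");c=im[140:260,180:320];cv2.imwrite("pics/t4.png",cv2.convertScaleAbs(cv2.resize(c,None,fx=5,fy=5),alpha=1.3))
E
```

```text
4.35 [0.55726413 0.15836689 0.08563534]
[297.39988238 224.13548799]
```

View pics/s4.png

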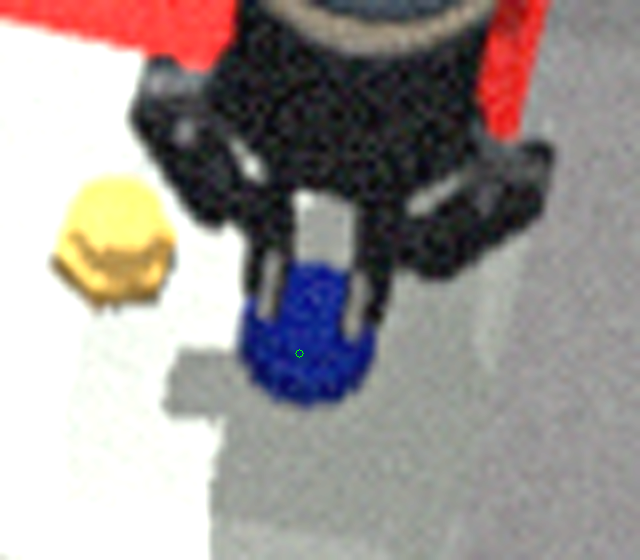

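View pics/t4.png

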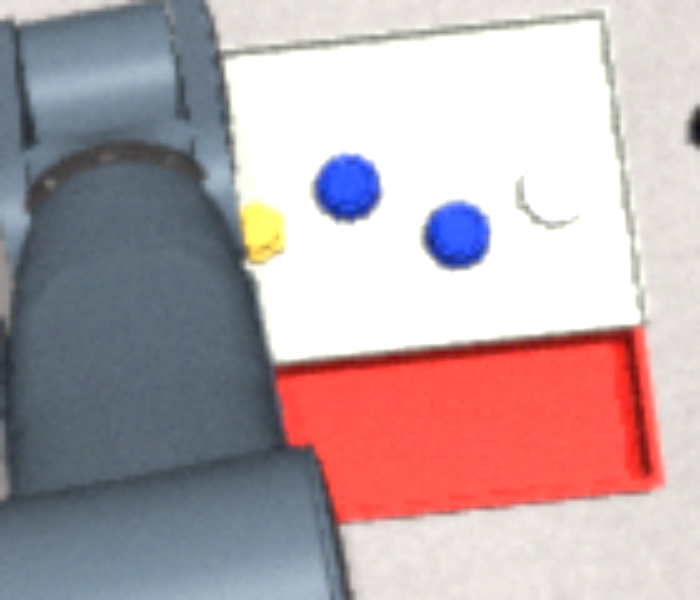

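```bash
python3 - <<'E'
import cv2
im=cv2.imread("pics/s2.png")[200:480,400:720]
cv2.imwrite("pics/s2b.png",cv2.convertScaleAbs(cv2.resize(im,None,fx=2,fy=2),alpha=2,beta=10))
E
```

```text
(no output)
```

View pics/s2b.png

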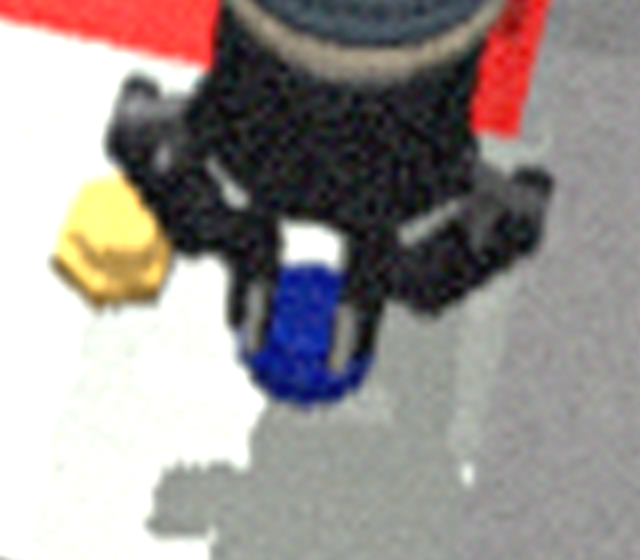

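The tips appear over the cap's top and about 5 px above the projected TCP. They seem to sit higher than the TCP at this opening, and the cap hasn't moved. I'll raise, back off and look at the tips unobstructed.

>>> carry_out --claw '[0.02,0.02,0.02,0.02,0.02,0.02,0.02,0.02]' --pt "0 0 -0.015" --pt "0 0 -0.02" --pt "-0.02 0 0" --pt "-0.02 0 0" --pt "-0.01 0 0" --pt "0 0 0.015" --pt "0 0 0.02" --pt "0 0 0" --twist '[0,0,0,0,0,0,0,0]'

```text
time_s: 5.4
tool_pos: [0.6052, 0.1637, 0.0831]
tcp_rot: [0.178, -3.132, 0.001]
wrist_force: [0.5, -0.2, 0.6]
gripper_width: 0.232
```

```bash
cat >> h.py <<'E'
def pj(x,n="scene"):
    m=optics.camera_model(n);W=R.from_rotvec(m["orientation"]).as_matrix().T
    return cv2.projectPoints(np.array(x).reshape(1,3),cv2.Rodrigues(W)[0],-W@m["origin"],m["camera_matrix"],None)[0].ravel()
def look(name,x0=255,y0=180,w=80,h=70):
    im=optics.camera("scene");o=bot.get_obs();t=o["tool_pos"]
    print(o["time_s"],t,tr(t),o["gripper_width"],o["wrist_force"],pj(t))
    for c,a,s in blobs(masks(im)['blue'],25):
        if 190<c[0]<335 and c[1]>150: print(c,a,s[:4],tr(ray("scene",c,.09)))
    c=cv2.resize(im[y0:y0+h,x0:x0+w],None,fx=8,fy=8,interpolation=cv2.INTER_CUBIC)
    c=cv2.convertScaleAbs(c,alpha=2,beta=10);p=(pj(t)-[x0,y0]+.5)*8;cv2.circle(c,tuple(int(v) for v in p),4,(0,255,0),1)
    cv2.imwrite(f"pics/{name}.png",c);return im
E
python3 -c "
from h import *
look('s5')"
```

```text
5.45 [0.60613023 0.16388692 0.08441003] [0.1638 0.1377] 0.23472908968781492 [ 0.68360217  0.53319722 -0.03666466] [293.17701433 239.69975674]
[227.72151899 192.25949367] 158 [221 186  15  14] [ 0.0693 -0.0697]
[248.12716763 210.04046243] 173 [241 203  16  15] [0.1108 0.001 ]
```

View pics/s5.png

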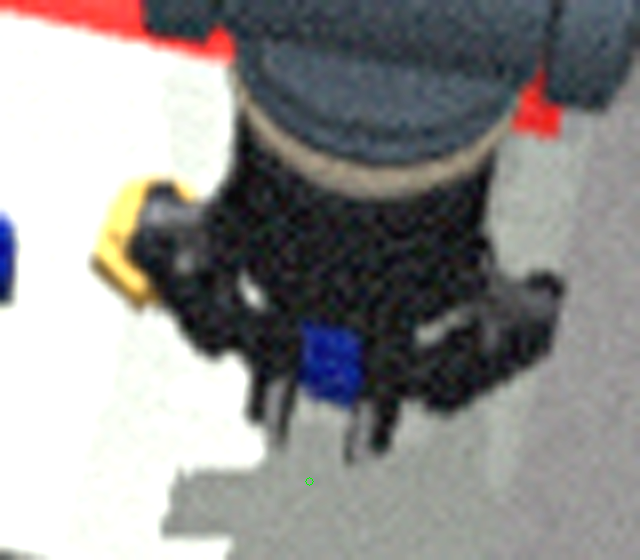

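```bash
python3 - <<'E'
from h import *
t=bot.get_obs()["tool_pos"]
c,s=np.cos(yaw),np.sin(yaw)
for dx in(0,.011):
  for z in(0,.005,.01,.015,.02):
    print(dx,z,[pj(t+[dx*c-dy*s,dx*s+dy*c,z]).round(1) for dy in(-.01,.01)])
E
```

```text
0 0 [array([289.4, 238.8]), array([297. , 240.6])]
0 0.005 [array([289.6, 237.7]), array([297.1, 239.6])]
0 0.01 [array([289.7, 236.7]), array([297.3, 238.6])]
0 0.015 [array([289.9, 235.7]), array([297.5, 237.6])]
0 0.02 [array([290. , 234.7]), array([297.6, 236.5])]
0.011 0 [array([288.4, 242.3]), array([296. , 244.2])]
0.011 0.005 [array([288.6, 241.3]), array([296.2, 243.2])]
0.011 0.01 [array([288.7, 240.3]), array([296.4, 242.2])]
0.011 0.015 [array([288.9, 239.2]), array([296.5, 241.1])]
0.011 0.02 [array([289. , 238.2]), array([296.7, 240.1])]
```

At this opening the tips sit roughly 10–17 mm above the TCP. I'll step down gently and watch the force.

>>> carry_out --claw '[0.02,0.02,0.02]' --pt "0 0 0.004" --pt "0 0 0.004" --pt "0 0 0" --twist '[0,0,0]'

```text
time_s: 5.82
tool_pos: [0.607, 0.164, 0.0774]
tcp_rot: [0.178, -3.136, 0.0]
wrist_force: [-0.5, 0.1, -0.2]
gripper_width: 0.235
```

```bash
python3 -c "
from h import *
look('s6')"
```

```text
5.875 [0.6071056  0.16402321 0.07761884] [0.1648 0.1378] 0.2333845483136596 [-0.982637    0.21308218  0.00380202] [292.88779783 241.38192783]
[227.75316456 192.2278481 ] 158 [221 186  15  14] [ 0.0692 -0.0697]
[248.2183908  210.04597701] 174 [241 203  16  15] [0.1107 0.0012]
```

View pics/s6.png

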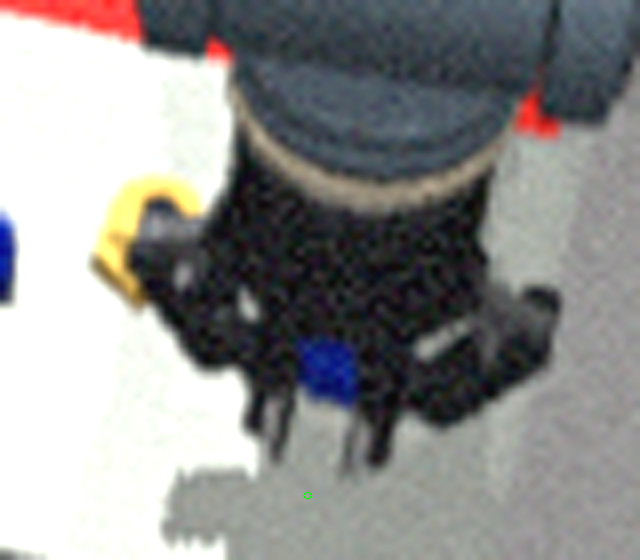

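>>> carry_out --claw '[0.02,0.02,0.02]' --pt "0 0 0.003" --pt "0 0 0.003" --pt "0 0 0" --twist '[0,0,0]'

```text
time_s: 6.25
tool_pos: [0.6069, 0.164, 0.0713]
tcp_rot: [0.178, -3.136, 0.0]
wrist_force: [-0.1, -0.3, 0.4]
gripper_width: 0.235
```

>>> carry_out --claw '[0.02,0.02]' --pt "0 0 0.002" --pt "0 0 0" --twist '[0,0]'

```text
time_s: 6.5
tool_pos: [0.607, 0.164, 0.0695]
tcp_rot: [0.178, -3.136, 0.0]
wrist_force: [-0.2, -0.1, 0.6]
gripper_width: 0.233
```

The TCP reads 5 mm below the deck with no force, so the recession is confirmed. Now the push at tip height of about 10 mm.

>>> carry_out --claw '[0.02,0.02,0.02,0.02,0.02,0.02,0.02,0.02,0.02,0.02]' --pt "0.005 0 0" --pt "0.005 0 0" --pt "0.005 0 0" --pt "0.005 0 0" --pt "0.005 0 0" --pt "0.005 0 0" --pt "0.005 0 0" --pt "0.005 0 0" --pt "0.005 0 0" --pt "0.005 0 0" --twist '[0,0,0,0,0,0,0,0,0,0]'

```text
time_s: 7.75
tool_pos: [0.5571, 0.1583, 0.0696]
tcp_rot: [-0.178, 3.136, 0.0]
wrist_force: [0.3, -0.3, -0.1]
gripper_width: 0.237
```

```bash
python3 -c "
from h import *
look('s7')"
```

```text
7.8 [0.55654737 0.15830693 0.06952092] [0.1139 0.1378] 0.23193681618166453 [ 1.09053406  1.20310629 -1.15331835] [296.93126979 227.23082655]
[227.76100629 192.29559748] 159 [221 186  15  14] [ 0.0694 -0.0696]
[248.11111111 209.98830409] 171 [241 203  16  15] [0.1106 0.0009]
[299.51923077 213.01923077] 52 [297 209   6  10] [0.0812 0.1357]
```

View pics/s7.png

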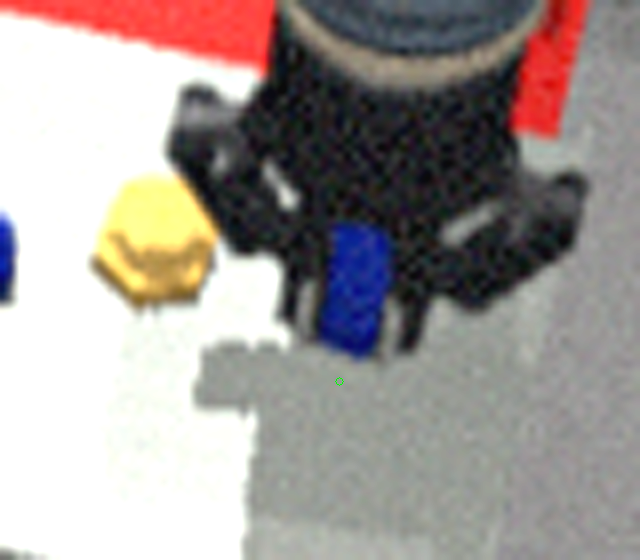

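Cap A is now moving, cradled between the tips at about x = 81 mm behind the edge. I'll push it on over the edge.

>>> carry_out --claw '[0.02,0.02,0.02,0.02,0.02,0.02,0.02,0.02,0.02,0.02,0.02,0.02,0.02,0.02,0.02,0.02]' --pt "0.006 0 0" --pt "0.008 0 0" --pt "0.008 0 0" --pt "0.008 0 0" --pt "0.008 0 0" --pt "0.008 0 0" --pt "0.008 0 0" --pt "0.008 0 0" --pt "0.008 0 0" --pt "0.008 0 0" --pt "0.008 0 0" --pt "0.008 0 0" --pt "0.008 0 0" --pt "0.008 0 0" --pt "0.004 0 0" --pt "0 0 0" --twist '[0,0,0,0,0,0,0,0,0,0,0,0,0,0,0,0]'

```text
time_s: 9.8
tool_pos: [0.4438, 0.1454, 0.0695]
tcp_rot: [0.178, -3.136, 0.0]
wrist_force: [-0.1, -0.2, -0.3]
gripper_width: 0.237
```

```bash
python3 -c "
from h import *
im=look('s8')
cv2.imwrite('pics/s8.png',cv2.convertScaleAbs(cv2.resize(im[130:280,160:350],None,fx=4,fy=4,interpolation=cv2.INTER_CUBIC),alpha=1.5))"
```

```text
9.85 [0.44407093 0.14548389 0.06950064] [0.0007 0.1378] 0.23833737046277065 [ 1.0864963   0.13288379 -0.34035921] [305.76159463 194.68148202]
[227.6516129  192.18064516] 155 [221 186  15  14] [ 0.0691 -0.07  ]
[248.10059172 209.91715976] 169 [241 203  16  15] [0.1104 0.0008]
```

View pics/s8.png

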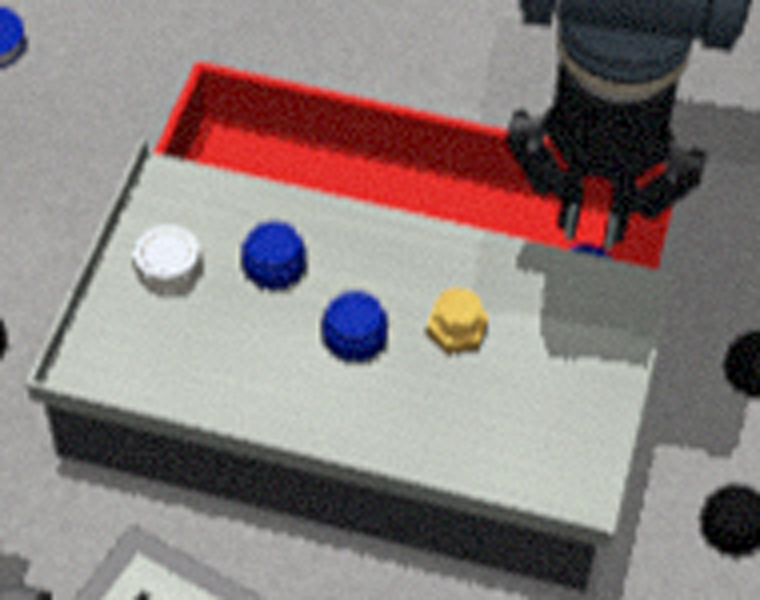

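Cap A has dropped into the bin, showing blue at crop (590,250), and the plug hasn't moved. Next is cap B.

>>> carry_out --claw '[0.02,0.02,0.02,0.02,0.02,0.02,0.02,0.02,0.02,0.02,0.02,0.02,0.02,0.02]' --pt "0 0 -0.03" --pt "0 0 -0.03" --pt "-0.027 -0.0228 0" --pt "-0.027 -0.0228 0" --pt "-0.027 -0.0228 0" --pt "-0.027 -0.0228 0" --pt "-0.027 -0.0228 0" --pt "-0.028 -0.0228 0" --pt "0 0 0" --pt "0 0 0.02" --pt "0 0 0.02" --pt "0 0 0.015" --pt "0 0 0.005" --pt "0 0 0" --twist '[0,0,0,0,0,0,0,0,0,0,0,0,0,0]'

```text
time_s: 11.6
tool_pos: [0.6216, 0.0281, 0.0697]
tcp_rot: [0.178, -3.136, -0.0]
wrist_force: [0.5, -0.3, 0.1]
gripper_width: 0.235
```

```bash
python3 -c "
from h import *
im=look('s9')
cv2.imwrite('pics/s9.png',cv2.convertScaleAbs(cv2.resize(im[130:280,160:350],None,fx=4,fy=4,interpolation=cv2.INTER_CUBIC),alpha=1.5))"
```

```text
11.65 [0.62183215 0.02809333 0.07009859] [0.164 0.001] 0.23115861957089318 [ 0.40835075 -0.7230835  -0.11692066] [242.49361067 230.13119982]
[224.2   190.425] 40 [221 186   7   9] [ 0.066 -0.081]
```

View pics/s9.png

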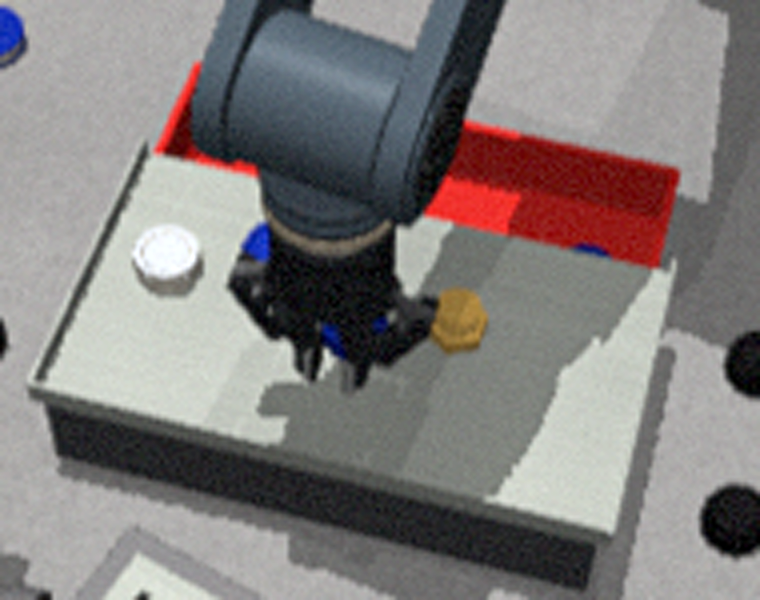

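Tips are behind cap B at crop (330,380), and the TCP's y matches the cap's. I'll push it over in one go, slowly at first contact.

>>> carry_out --claw '[0.02,0.02,0.02,0.02,0.02,0.02,0.02,0.02,0.02,0.02,0.02,0.02]' --pt "0.005 0 0" --pt "0.005 0 0" --pt "0.005 0 0" --pt "0.005 0 0" --pt "0.005 0 0" --pt "0.005 0 0" --pt "0.006 0 0" --pt "0.008 0 0" --pt "0.008 0 0" --pt "0.008 0 0" --pt "0.008 0 0" --pt "0.008 0 0" --twist '[0,0,0,0,0,0,0,0,0,0,0,0]'

```text
time_s: 13.15
tool_pos: [0.5455, 0.0193, 0.0696]
tcp_rot: [-0.178, 3.137, -0.0]
wrist_force: [0.6, -0.2, 0.4]
gripper_width: 0.234
```

```bash
python3 -c "
from h import *
im=look('s10')
cv2.imwrite('pics/s10.png',cv2.convertScaleAbs(cv2.resize(im[130:280,160:350],None,fx=4,fy=4,interpolation=cv2.INTER_CUBIC),alpha=1.5))"
```

```text
13.2 [0.54464046 0.01930534 0.06948312] [0.0863 0.001 ] 0.23162428763471601 [ 0.5273082  -0.26573317  0.1764905 ] [250.59490469 207.31203399]
[227.61688312 192.24025974] 154 [221 186  15  14] [ 0.0693 -0.07  ]
[250.92682927 193.        ] 41 [249 188   5  10] [ 0.0536 -0.0076]
```

View pics/s10.png

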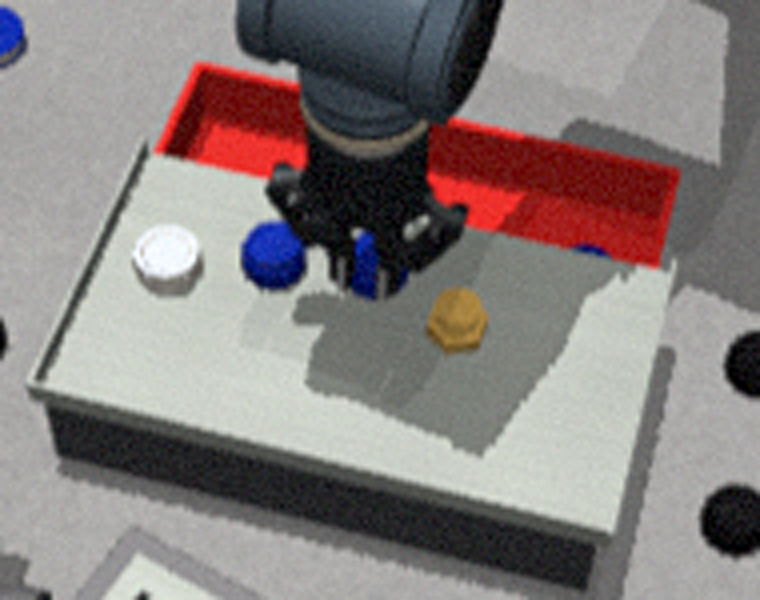

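Cap B is being carried between the tips, sitting slightly to their right, and its neighbours are untouched. I'll continue over the edge.

>>> carry_out --claw '[0.02,0.02,0.02,0.02,0.02,0.02,0.02,0.02,0.02,0.02,0.02,0.02,0.02]' --pt "0.006 0 0" --pt "0.008 0 0" --pt "0.008 0 0" --pt "0.008 0 0" --pt "0.008 0 0" --pt "0.008 0 0" --pt "0.008 0 0" --pt "0.008 0 0" --pt "0.008 0 0" --pt "0.008 0 0" --pt "0.006 0 0" --pt "0.002 0 0" --pt "0 0 0" --twist '[0,0,0,0,0,0,0,0,0,0,0,0,0]'

```text
time_s: 14.82
tool_pos: [0.4603, 0.0097, 0.0695]
tcp_rot: [0.178, -3.136, -0.0]
wrist_force: [-0.9, 0.8, 1.2]
gripper_width: 0.232
```

```bash
python3 -c "
from h import *
im=look('s11')
cv2.imwrite('pics/s11.png',cv2.convertScaleAbs(cv2.resize(im[130:280,160:350],None,fx=4,fy=4,interpolation=cv2.INTER_CUBIC),alpha=1.5))"
```

```text
14.875 [0.46050405 0.00967443 0.06947626] [0.0016 0.001 ] 0.231916697908358 [-0.47602614  0.11211892  0.57022455] [258.78650707 184.05713811]
[258.86666667 177.57777778] 45 [255 173   7  10] [-0.0053 -0.0012]
[227.72151899 192.25949367] 158 [221 186  15  14] [ 0.0693 -0.0697]
```

View pics/s11.png

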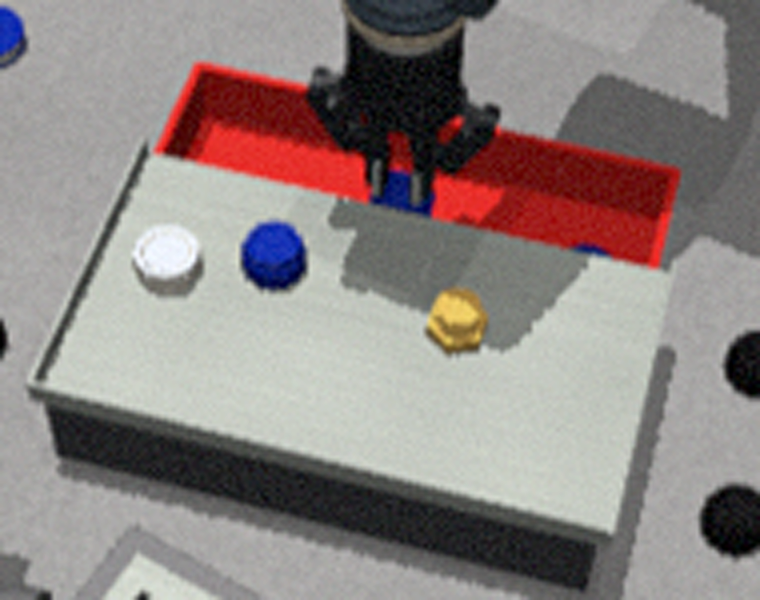

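Cap B has dropped into the bin at crop (400,190). Now cap C.

>>> carry_out --claw '[0.02,0.02,0.02,0.02,0.02,0.02,0.02,0.02,0.02,0.02,0.02,0.02,0.02]' --pt "0 0 -0.03" --pt "0 0 -0.03" --pt "-0.024 -0.0142 0" --pt "-0.024 -0.0142 0" --pt "-0.024 -0.0142 0" --pt "-0.024 -0.0142 0" --pt "-0.024 -0.0142 0" --pt "0 0 0" --pt "0 0 0.02" --pt "0 0 0.02" --pt "0 0 0.015" --pt "0 0 0.005" --pt "0 0 0" --twist '[0,0,0,0,0,0,0,0,0,0,0,0,0]'

```text
time_s: 16.5
tool_pos: [0.5879, -0.0472, 0.0697]
tcp_rot: [0.178, -3.136, -0.0]
wrist_force: [0.3, 0.3, -0.2]
gripper_width: 0.235
```

```bash
python3 -c "
from h import *
im=look('s12')
cv2.imwrite('pics/s12.png',cv2.convertScaleAbs(cv2.resize(im[130:280,160:350],None,fx=4,fy=4,interpolation=cv2.INTER_CUBIC),alpha=1.5))"
```

```text
16.55 [ 0.58810704 -0.0472865   0.07005079] [ 0.122 -0.07 ] 0.22857773867044326 [-0.47788226  0.83135663 -0.41283199] [221.94411274 211.40840544]
```

View pics/s12.png

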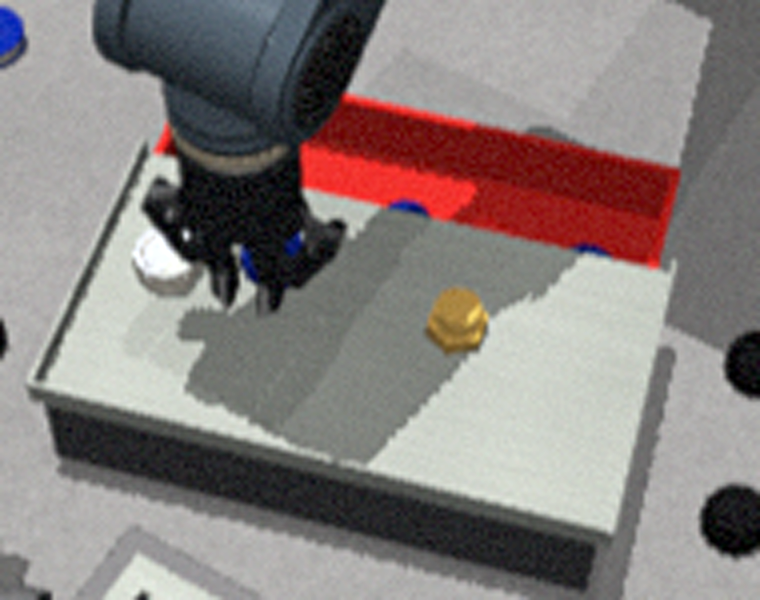

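Both caps show in the bin, at crop (405,208) and (590,250). The tips are behind cap C and perhaps 2 mm to its right side, so I'll correct by 2 mm and push.

>>> carry_out --claw '[0.02,0.02,0.02,0.02,0.02,0.02,0.02,0.02,0.02,0.02,0.02,0.02,0.02,0.02,0.02,0.02,0.02,0.02,0.02]' --pt "0.003 0.002 0" --pt "0.005 0 0" --pt "0.005 0 0" --pt "0.005 0 0" --pt "0.005 0 0" --pt "0.005 0 0" --pt "0.005 0 0" --pt "0.006 0 0" --pt "0.008 0 0" --pt "0.008 0 0" --pt "0.008 0 0" --pt "0.008 0 0" --pt "0.008 0 0" --pt "0.008 0 0" --pt "0.008 0 0" --pt "0.008 0 0" --pt "0.008 0 0" --pt "0.008 0 0" --pt "0.002 0 0" --twist '[0,0,0,0,0,0,0,0,0,0,0,0,0,0,0,0,0,0,0]'

```text
time_s: 18.92
tool_pos: [0.4667, -0.059, 0.0695]
tcp_rot: [0.178, -3.136, -0.0]
wrist_force: [-0.1, 0.1, 0.1]
gripper_width: 0.231
```

```bash
python3 -c "
from h import *
im=look('s13')
cv2.imwrite('pics/s13.png',cv2.convertScaleAbs(cv2.resize(im[130:280,160:350],None,fx=4,fy=4,interpolation=cv2.INTER_CUBIC),alpha=1.5))"
```

```text
18.975 [ 0.46674761 -0.05899623  0.06943053] [ 0.0001 -0.0679] 0.23409109590653043 [ 0.62162096 -0.01102115  0.0385377 ] [235.86005382 178.29830023]
```

View pics/s13.png

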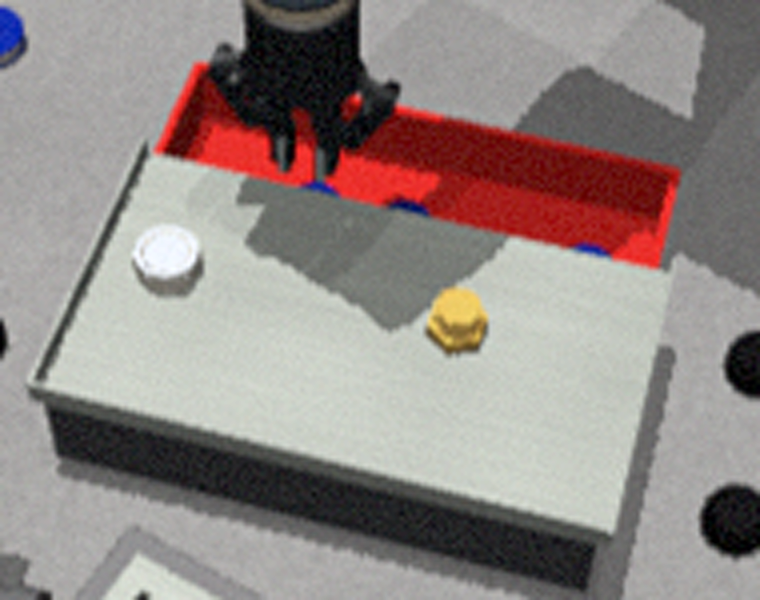

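All three caps show in the bin, and the white cap and plug stand unmoved. I'll raise the arm, move it aside to the left and check from the top.

>>> carry_out --claw '[0.02,0.02,0.02,0.02,0.02,0.02,0.02,0.02,0.02,0.02,0.02,0.02,0.02,0.02,0.02]' --pt "0 0 -0.03" --pt "0 0 -0.04" --pt "0 0 -0.04" --pt "0 0 -0.03" --pt "0.01 0.04 0" --pt "0.01 0.04 0" --pt "0.01 0.04 0" --pt "0.01 0.04 0" --pt "0.01 0.04 0" --pt "0.01 0.04 0" --pt "0 0.04 0" --pt "0 0.04 0" --pt "0 0.04 0" --pt "0 0.03 0" --pt "0 0 0" --twist '[0,0,0,0,0,0,0,0,0,0,0,0,0,0,0]'

```text
time_s: 20.85
tool_pos: [0.3633, 0.3231, 0.2092]
tcp_rot: [0.181, -3.136, 0.0]
wrist_force: [0.7, -0.7, -0.4]
gripper_width: 0.233
```

```bash
python3 - <<'E'
from h import *
im=optics.camera("top");s=optics.camera("scene")
o=bot.get_obs();print(o["time_s"],o["tool_pos"],o["wrist_force"])
a=cv2.resize(im[130:260,100:400],None,fx=2.6,fy=2.2);b=cv2.resize(s[130:290,60:440],(780,310))
cv2.imwrite("pics/f.png",np.vstack([a,b]))
i0=cv2.imread("pics/top0.png")
for k in("blue","brass","red"):
  for n,i in(("before",i0),("after",im)):
    print(k,n,[(c.round(1).tolist(),int(ar)) for c,ar,_ in blobs(masks(i)[k],25) if 100<c[0]<400 and 125<c[1]<260])
for c,a,_ in blobs(masks(im)["blue"],25):
  if 195<c[0]<315 and c[1]>190: print("in bin, tray frame",tr(ray("top",c,.025)))
E
```

```text
20.95 [0.36351666 0.32140408 0.20927345] [-0.35514978 -0.25878612  0.72056593]
blue before [([397.5, 136.1], 73), ([376.0, 171.5], 233), ([249.2, 176.9], 114), ([209.7, 182.7], 115), ([271.2, 186.5], 114), ([385.0, 188.0], 134), ([364.7, 238.4], 185)]
blue after [([397.6, 136.0], 74), ([375.9, 171.5], 237), ([384.9, 188.0], 133), ([273.1, 215.4], 83), ([253.4, 218.3], 83), ([214.0, 221.7], 86), ([364.7, 238.4], 184)]
brass before [([112.9, 161.6], 149), ([137.4, 163.5], 187), ([230.8, 186.0], 95), ([130.4, 212.9], 104)]
brass after [([112.6, 161.9], 222), ([136.9, 163.8], 274), ([230.8, 186.1], 96)]
red before [([134.1, 202.5], 88), ([254.7, 226.9], 3441)]
red after [([255.7, 228.0], 3061)]
in bin, tray frame [-0.0161 -0.0685]
in bin, tray frame [-0.0191  0.0005]
in bin, tray frame [-0.0165  0.1378]
```

View pics/f.png

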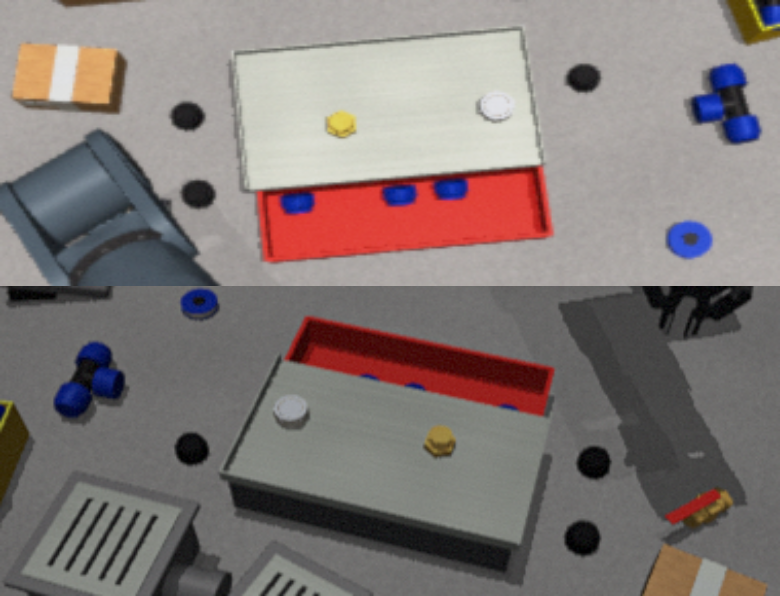

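```bash
python3 - <<'E'
from h import *
im=optics.camera("top");s=optics.camera("scene");s0=cv2.imread("pics/scene0.png")
print([c.round(1).tolist() for c,a,_ in blobs(masks(im)["blue"],25) if 195<c[0]<315])
for i in (cv2.imread("pics/top0.png"),im):
    m=masks(i)['red'].astype(np.uint8);m[:190]=0;m[:,:190]=0;m=m[:,:330]
    c=max(cv2.findContours(m,0,2)[0],key=cv2.contourArea);print(cv2.boxPoints(cv2.minAreaRect(c)).round(1).tolist())
for i in (s0,s): print([(c.round(1).tolist()) for c,a,_ in blobs(masks(i)["red"],25)])
print(bot.get_obs()["time_s"]); print(bot.sign_off())
E
```

```text
[[273.1, 215.4], [253.4, 218.3], [214.1, 221.7]]
[[198.39999389648438, 217.10000610351562], [308.1000061035156, 205.5], [311.3999938964844, 236.8000030517578], [201.6999969482422, 248.5]]
[[198.5, 217.10000610351562], [307.8999938964844, 205.39999389648438], [311.29998779296875, 236.8000030517578], [201.8000030517578, 248.5]]
[[267.1, 170.7], [397.5, 243.5]]
[[267.0, 170.4], [397.5, 243.5]]
21.05
the job is handed in; nothing more can be done
None
```

I swept all three blue caps over the tray's front edge with the slightly parted fingertips, and all three came to rest in the red bin. I handed the job in at about 21 s; no verdict was reported.

**Last checks:**
- **Caps:** the three lie in the bin 16–19 mm in front of the edge, and their positions were the same in two successive pictures.
- **Goods left alone:** the plug, bin, T-fitting and tape are within about 0.3 px of their starting positions in the top view. The white cap and carton also look unmoved. The arm hid the valve in the top view, but its red lever is in the same place in the scene view.
- **Forces:** the wrist force was under about 2 N at every reading.

**What disagreed:** with the fingers 20 mm apart, their tips sit well above the reported tool point, by about 16 mm. The first approach to the left-hand cap therefore passed over its top without moving it. I noticed this in a picture, lowered the tool about 16 mm and repeated the push.

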